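# Open the descaler's push-and-turn cap beside the kettle

## Robot

A 7-joint arm with a two-finger parallel gripper is mounted at the origin on the work surface. World frame = base frame: x ahead of the robot, y to its left, z up, the work surface at z = 0. Lengths are in m, angles in rad, forces in N, time in s.
With the tool pointing down it reaches from about 0.35 to 0.775 m from the base axis. Payload 3.1 kg.
Tool frame: the origin (TCP) lies between the finger pads; the fingertips stand 8 mm ahead of it and the grasp point (between the pads) lies 11 mm behind it; y points along the fingers, x is the direction in which the jaws open and shut, and the axes are right-handed (so a half turn about y gives the same grasp; the last joint's range is limited). The gripper opens to 85 mm and grips with 20 to 120 N. Pads are 22 mm wide; open, the fingers measure 114 mm over their backs; the gripper's body (76 mm by 85 mm) begins 54 mm behind the grasp point. The pads swing forward as they close: fully open they stand 13 mm farther back than shut.
Start: joints at [-1.239, 0.311, 0.014, 1.512, -0.004, 1.319, -0.027], TCP at [0.201, 0.512, 0.239] pointing down, gripper open.
Joint ranges: [-2.7, 2.7], [-0.3, 1.91], [-1.27, 1.3], [0.12, 2.57], [-1.44, 4.58], [0.2, 2.03], [-3.05, 3.05]. Speed limits (rad/s): [2.79, 2.79, 3.14, 3.14, 3.14, 3.14, 3.14].

## Interface

Orientations are given as a 3x3 rotation matrix whose columns are the frame's x, y, z axes.
In Python, from workcell import sense, cams, workorder, spotter gives the robot as it stands. The module is installed in compiled form; this text tells all that it offers.
- The arm moves only by the tool play_rows, never from a script. Its arguments are lists of equal length, an entry for each row: "turn": the turn, a rotation vector about the tool's x, y, z in degrees, a list of three; "offset": the shift along the tool's x, y, z in mm, a list of three; "claw": the opening, from -1 (shut) to 1 (fully open). A call has 1 to 20 rows; each row shifts and turns the pose as measured when the row begins, along the tool's axes as they then stand; what a row does not reach is not made up. A row lasts 1/8 s, in which the tool goes at most 62.5 mm and 10.7 degrees, less where a joint would pass 70% of its speed; a pose out of reach is approached as far as the arm can. A call with a gripper value outside its range is refused whole. The fingers move at their own pace and stop on an object; "grip_force" is the grip in N (left out, the last holds). Time passes only in rows, so rows that do not move let the fingers close. It gives the time, the measured TCP pose, the force and the opening at its end, in the units of the state.
- sense(): the state, without advancing time (a new reading comes with each control period).
- cams.capture(name): name is "side" or "top"; returns a dict with "frame" (400x640x3 uint8, red, green, blue), "fx", "fy", "cx", "cy" (pixels), "T" (4x4, takes a point from camera to world coordinates). Camera axes: x right, y down, z forward; pixel columns grow to the right and rows downward; lengths in m; the calibration is good to about 2 mm. A picture is of the moment at which its call begins. There is no depth.
- workorder.sign_off(): hands the job in, once; it reports no verdict.
Trained networks look in a picture, given as the dict that the camera call returned (one of the last four; its "shot" number tells which), for a name from the list of things; names that differ only in an ending like _2 or _b are one class to them, and where a whole thing is asked for, a point or a joint stands for the part that bears it (a point fixed in the world has none). Each returns a list of dicts, best first, with "confidence" (0 to 1); they miss things now and then, are a little off and sometimes report something else, mostly with a low value. They report only what shows in the picture. A call takes as long as a camera call. They do not tell look-alikes from the thing itself.
- spotter.outline_of(picture, name): "mask" (400x640 bool, what is visible of it).
- spotter.place_of(picture, name): "centre" ([x, y, z] in m, in the coordinates of the camera as it stood for that picture, good to about 4 mm: a listed point, or the origin of a listed thing).
The state is a dict: "time": time; "joints": joint angles; "joint_velocities": joint speeds; "tau": joint torques, N m; "eef_pos": TCP position; "tcp_rot": TCP orientation; "ft_force": force on the tool from outside, world axes, zero at the start; "torque": the same for the moment, N m; "opening": finger opening in m.
Only numpy, scipy, OpenCV 4.12 (cv2) and the standard library are available. Lean on these libraries where they do the work, as an engineer would, in place of code of your own. Each camera call takes 0.05 s, during which the arm holds its last target.

## Task

The kettle is due for descaling: lift the dosing cup off the top of the descaler bottle and set it down gently in the steel spill tray, mouth down as it came. Then, with the bottle left standing in its well of the sink caddy, press its safety cap down, keep it pressed while you turn it anticlockwise (seen from above) about a sixth of a turn until it is free, and lift it straight up. Finish while still holding the cap in the gripper, level and at rest, a few centimetres above the bottle's open neck so that drips fall back in; leave everything else where it stands.

Things in the scene. Friction and masses are not known exactly. Their poses are not given: they have to be found in the camera images.
- cup_center (a point): Centre (half-way up) of the loose dosing cup: translucent round plastic measuring cup, 58 mm in diameter, 28 mm high, closed on top, standing mouth down over the bottle's cap like a hat (25 mm deep inside, 1.5 to 2 mm play). z axis up while it is mouth down. About 20 g. Set down mouth down, its centre is 14 mm above the surface.
- cap_center (a point): Centre (half-way up) of the safety cap: white, round, ribbed, 50 mm in diameter, 30 mm high, about 60 g, on the bottle's neck, under the dosing cup at first. z axis up; its x axis turns with it and starts along the bottle's x. Pressed straight down at least 4.5 mm it can turn; it bottoms at 6 to 6.5 mm (spring 3.5 N at first, 12 N at the bottom). Unpressed it neither turns nor pulls off.
- bottle_mouth (a point): Centre of the open top of the bottle's neck, 156 mm above its foot; axes those of the bottle. The locked cap's centre is 3.5 mm below this point. Neck 30 mm in diameter, 39 mm over its three lugs. The pressed cap, turned anticlockwise from above, is free from 48 degrees on and meets a stop at 78 (63 is best); then it lifts straight off, clear of the neck after 20 mm.
- bottle: Off-white oblong bottle of descaler, loose, about 0.6 kg; body 92 mm (its x) by 64 mm (its y) and 116 mm high, neck and cap in the middle, its shoulders lower than 127 mm, 168 mm to the top of the locked cap. Origin at the centre of its foot, z up. It stands in one of the three wells of the caddy, whose walls keep it from turning (1.5 mm play on each side).
- caddy: Grey plastic sink caddy, held to the worktop by its feet: 103 mm (its x) by 217 mm (its y), 52 mm high, three equal wells side by side along its y, 71 mm apart, floor 4 mm thick. Origin at the centre of its underside, on the worktop. The bottle, the tub and the sponge stand in its wells, in any order.
- tray_floor (a point): Centre of the inside floor of the flat stainless-steel spill tray, fixed, 150 mm (its x) by 120 mm (its y) outside, floor 3 mm above the worktop, rim 9 mm high and 3 mm thick. z axis up.
- tub: Bystander: round lidded tub of cleaning paste, 63 mm in diameter, 78 mm high, standing in a caddy well. Origin at the centre of its foot.
- sponge: Bystander: scouring sponge, 85 by 40 by 72 mm high, standing in a caddy well. Origin at the centre of its foot.
- mug: Bystander: white mug, 80 mm in diameter, 92 mm high, beyond the spill tray. Origin at the centre of its foot.
- teaspoon: Bystander: steel teaspoon, 140 mm long, lying in front of the spill tray. Origin about its middle.
- kettle: Bystander: white electric kettle on its dock, 217 mm high, at the left. Origin at the centre of its foot.
- coffee_jar: Bystander: glass coffee jar with a black lid, 84 mm in diameter, 165 mm high, towards the far edge. Origin at the centre of its foot.
- small_jar: Bystander: smaller glass jar, 68 mm in diameter, 125 mm high, towards the far edge. Origin at the centre of its foot.
- sugar_bowl: Bystander: white sugar bowl with a steel lid and knob, 88 mm in diameter, 79 mm high, towards the far edge. Origin at the centre of its foot.
Not all that is in view belongs to the job. What is shaped like the part that bears cup_center but black is not meant. What is shaped like the bottle but turquoise is not meant.

How it is judged:
By the outcome, as a careful person would: the job done as asked, in the order asked, and still so for the second after the job is handed in, while the arm keeps its last pose, push and grip.
It also fails if it takes over 54 s, if anything falls off the work surface, if the arm or the gripper's body presses on something with over 40 N, if the wrist force passes 120 N, or if a joint passes its speed limit or range.

## Working session

There is one attempt and no reset: what is moved stays moved. The work goes in short steps, Python scripts to look and compute and a tool call to move; the robot and the scene stay as the last step left them, time stands still between calls to the robot, and variables do not carry over. Pictures are saved under pics/ and viewed, and the job is handed in when it is done.

Besides the shell and the picture viewer there is one more tool, called after "Emit:" as name(argument=value, ...) on one line, values as JSON. play_rows: Moves the arm, as the interface text tells. Its arguments: {"type":"object","properties":{"turn":{"type":"array","items":{"type":"array","items":{"type":"number"}}},"offset":{"type":"array","items":{"type":"array","items":{"type":"number"}}},"claw":{"type":"array","items":{"type":"number"}},"grip_force":{"type":"number"}},"required":["turn","offset","claw"]}

```bash
mkdir -p pics
cat > h.py <<'E'
import numpy as np, cv2
from workcell import sense, cams, workorder, spotter
def save(p,n): cv2.imwrite('pics/'+n+'.png',cv2.cvtColor(p['frame'],cv2.COLOR_RGB2BGR))
def W(p,c): return (p['T']@np.append(c,1))[:3]
def proj(p,w):
    c=np.linalg.inv(p['T'])@np.append(w,1); return np.array([p['fx']*c[0]/c[2]+p['cx'],p['fy']*c[1]/c[2]+p['cy']])
def ray(p,u,v,z):
    d=p['T'][:3,:3]@np.array([(u-p['cx'])/p['fx'],(v-p['cy'])/p['fy'],1]); o=p['T'][:3,3]
    return o+d*(z-o[2])/d[2]
E
python3 - <<'E'
from h import *
s=sense(); print({k:np.round(v,3) for k,v in s.items()})
for n in ['side','top']:
    p=cams.capture(n); save(p,n+'0'); print(n,np.round(p['T'],3).tolist(),p['fx'])
    for t in ['cup_center','cap_center','bottle_mouth','bottle','caddy','tray_floor','tub','sponge','mug','teaspoon','kettle']:
        print(t,[(np.round(W(p,r['centre']),3).tolist(),round(r['confidence'],2)) for r in spotter.place_of(p,t)][:4])
E
```

```text
{'time': np.float64(0.0), 'joints': array([-1.239,  0.312,  0.014,  1.513, -0.004,  1.319, -0.027]), 'joint_velocities': array([-0.   ,  0.002,  0.002, -0.001, -0.   , -0.   , -0.002]), 'tau': array([ 0.0000e+00, -3.7991e+01,  1.4600e-01, -2.3059e+01,  1.2000e-02,
        1.4000e-02, -0.0000e+00]), 'eef_pos': array([0.201, 0.511, 0.238]), 'tcp_rot': array([[ 0.365, -0.001, -0.931],
       [ 0.931, -0.002,  0.365],
       [-0.002, -1.   , -0.   ]]), 'ft_force': array([0.039, 0.836, 0.108]), 'torque': array([ 0.012,  0.042, -0.028]), 'opening': np.float64(0.085)}
side [[0.78, -0.316, 0.54, -0.108], [-0.625, -0.403, 0.668, -0.783], [0.007, -0.859, -0.512, 0.775], [0.0, 0.0, 0.0, 1.0]] 501.82226665463475
cup_center [([0.529, 0.079, 0.159], 0.92)]
cap_center []
bottle_mouth [([0.364, 0.037, 0.161], 0.94), ([0.534, 0.082, 0.16], 0.75)]
bottle [([0.534, 0.088, 0.005], 0.78), ([0.372, 0.034, -0.002], 0.58), ([0.553, 0.225, 0.001], 0.21)]
caddy [([0.54, 0.154, 0.0], 0.77)]
tray_floor [([0.485, -0.247, 0.004], 0.73)]
tub [([0.554, 0.225, 0.0], 0.85)]
sponge [([0.553, 0.222, 0.002], 0.74), ([0.
[... 304 characters left out ...]
12964734
cup_center [([0.531, 0.086, 0.161], 0.97), ([0.535, -0.031, 0.02], 0.68), ([0.778, 0.135, -0.002], 0.47)]
cap_center []
bottle_mouth [([0.367, 0.029, 0.156], 0.79), ([0.531, 0.085, 0.161], 0.74)]
bottle [([0.527, 0.079, 0.002], 0.64), ([0.368, 0.039, -0.003], 0.57), ([0.533, 0.084, 0.158], 0.17)]
caddy [([0.539, 0.15, 0.004], 0.68), ([0.532, 0.084, 0.162], 0.42)]
tray_floor [([0.481, -0.25, 0.005], 0.94)]
tub [([0.545, 0.222, 0.006], 0.92)]
sponge [([0.544, 0.153, 0.003], 0.93)]
mug [([0.599, -0.287, -0.002], 0.84), ([0.778, 0.139, -0.0], 0.62)]
teaspoon [([0.368, -0.21, 0.001], 0.63)]
kettle [([0.6, 0.471, -0.0], 0.93), ([0.768, 0.219, -0.001], 0.51), ([0.542, 0.152, 0.004], 0.35)]
```

View pics/side0.png

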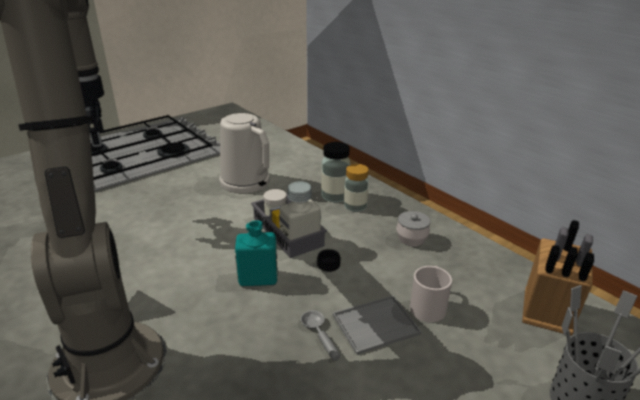

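View pics/top0.png

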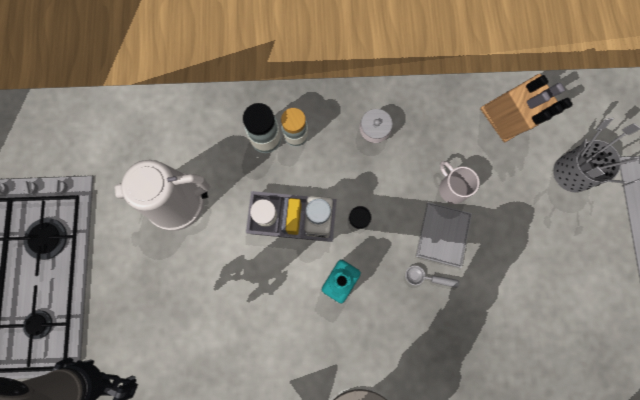

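Run:
```python
from h import *
from scipy.optimize import least_squares
P=[cams.capture('side'),cams.capture('top')]
for p in P:
    M=np.linalg.inv(p['T'])
    for t in ['cup_center','tray_floor','caddy']:
        r=spotter.outline_of(p,t)
        if not r: print('none',t); continue
        m=r[0]['mask'].astype(np.uint8); ys,xs=np.nonzero(m)
        print(t,r[0]['confidence'],len(xs),(xs.min(),xs.max(),ys.min(),ys.max()),(xs.mean(),ys.mean()))
        if t=='cup_center':
            # fit cylinder silhouette position at z .147-.175
            def err(q):
                a=np.linspace(0,2*np.pi,60); pts=[proj(p,[q[0]+.029*np.cos(x),q[1]+.029*np.sin(x),z]) for z in (.147,.175) for x in a]
                h=cv2.convexHull(np.float32(pts)*16).astype(np.int32)
                I=np.zeros((400,640),np.uint8); cv2.fillConvexPoly(I,h,1,shift=4); y2,x2=np.nonzero(I)
                pts=np.array(pts);return [x2.mean()-xs.mean(),y2.mean()-ys.mean()],len(x2)
            q=np.array([.531,.083])
            for _ in range(6):
                e=np.array(err(q)[0]); J=np.array([(np.array(err(q+d)[0])-e)/.004 for d in np.eye(2)*.004]).T
                q=q-np.linalg.solve(J,e)
            print('cupfit',q,err(q))
        else:
            zz=.012 if t[0]=='t' else .052
            c=cv2.convexHull(np.stack([xs,ys],1).astype(np.float32))[:,0]
            g=np.array([ray(p,u,v,.009 if t[0]=='t' else .052)[:2] for u,v in c],np.float32)*1000
            print(t,cv2.minAreaRect(g))
    c=cv2.resize(p['frame'][170:300,200:460],None,fx=3,fy=3,interpolation=cv2.INTER_CUBIC)
    cv2.imwrite('pics/crop%d.png'%(p is P[1]),c[:,:,::-1])
```

```text
cup_center 0.96 444 (np.int64(287), np.int64(310), np.int64(181), np.int64(202)) (np.float64(298.27027027027026), np.float64(191.34234234234233))
cupfit [0.53032291 0.08493453] ([np.float64(-0.008953397842276445), np.float64(-0.013124235346452906)], 486)
tray_floor 0.95 3184 (np.int64(332), np.int64(421), np.int64(295), np.int64(353)) (np.float64(374.96984924623115), np.float64(323.6821608040201))
tray_floor ((480.77825927734375, -250.05723571777344), (130.3978271484375, 155.54808044433594), 72.63546752929688)
caddy 0.67 1376 (np.int64(251), np.int64(325), np.int64(199), np.int64(256)) (np.float64(287.67223837209303), np.float64(233.21366279069767))
caddy ((524.2255249023438, 130.14190673828125), (288.1502380371094, 139.1912841796875), 82.63300323486328)
cup_center 0.82 506 (np.int64(306), np.int64(330), np.int64(199), np.int64(224)) (np.float64(318.2628458498024), np.float64(211.22134387351778))
cupfit [0.5282691  0.08092388] ([np.float64(0.19608272162616913), np.float64(0.19115612648221258)], 560)
tray_floor 0.81 2587 (np.int64(417), np.int64(471), np.int64(202), np.int64(267)) (np.float64(444.03092385001935), np.float64(234.529570931581))
tray_floor ((481.5711975097656, -249.83987426757812), (123.52025604248047, 152.0619354248047), 73.30225372314453)
none caddy
```

View pics/crop0.png

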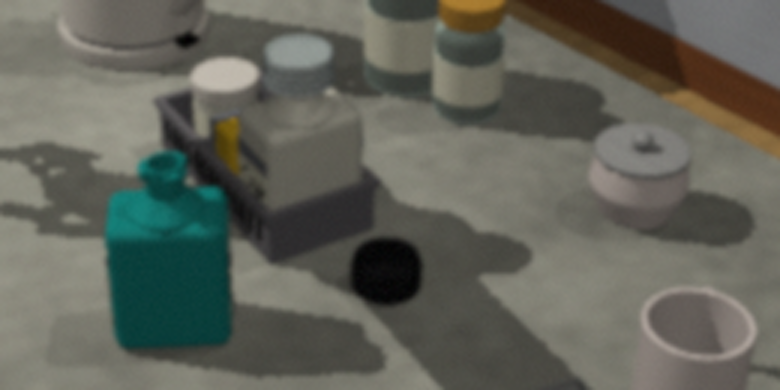

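View pics/crop1.png

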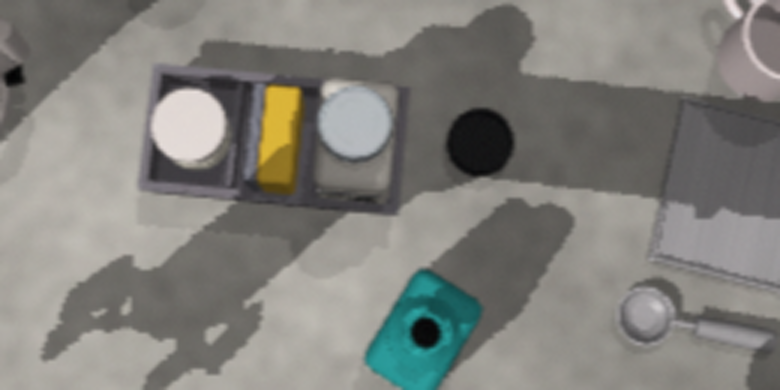

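```bash
cat >> h.py <<'E'
from scipy.spatial.transform import Rotation as R
def plan(pos,ang,n):
    s=sense(); p0=np.array(s['eef_pos']); R0=np.array(s['tcp_rot'])
    a=np.radians(ang); x=np.array([np.cos(a),np.sin(a),0]); y=np.array([0,0,-1.]); Rt=np.stack([x,y,np.cross(x,y)],1)
    rv=R.from_matrix(R0.T@Rt).as_rotvec()
    T=[];O=[]
    for i in range(n):
        Ri=R0@R.from_rotvec(rv*i/n).as_matrix()
        O.append(np.round(Ri.T@(np.array(pos)-p0)/n*1000,0 if n>3 else 1).tolist()); T.append(np.round(np.degrees(rv)/n,1).tolist())
    print('at',np.round(p0,4),'ang',np.degrees(np.arctan2(R0[1,0],R0[0,0])).round(1),'F',np.round(s['ft_force'],2),'M',np.round(s['torque'],2),'open',round(float(s['opening']),4),'t',round(float(s['time']),2),'j',np.round(s['joints'],2))
    print('"turn":',T); print('"offset":',O)
E
python3 -c "
from h import *
plan([.53,.083,.24],-14,14)"
```

```text
at [0.2008 0.512  0.2393] ang 68.6 F [0.34 0.32 0.57] M [ 0.02 -0.02 -0.  ] open 0.0854 t 1.6 j [-1.24  0.31  0.01  1.51 -0.    1.32 -0.03]
"turn": [[0.0, 5.9, -0.0], [0.0, 5.9, -0.0], [0.0, 5.9, -0.0], [0.0, 5.9, -0.0], [0.0, 5.9, -0.0], [0.0, 5.9, -0.0], [0.0, 5.9, -0.0], [0.0, 5.9, -0.0], [0.0, 5.9, -0.0], [0.0, 5.9, -0.0], [0.0, 5.9, -0.0], [0.0, 5.9, -0.0], [0.0, 5.9, -0.0], [0.0, 5.9, -0.0]]
"offset": [[-20.0, -0.0, -33.0], [-16.0, -0.0, -35.0], [-13.0, -0.0, -36.0], [-9.0, -0.0, -38.0], [-5.0, -0.0, -38.0], [-1.0, -0.0, -39.0], [3.0, -0.0, -39.0], [7.0, -0.0, -38.0], [11.0, -0.0, -37.0], [14.0, -0.0, -36.0], [18.0, -0.0, -34.0], [21.0, -0.0, -32.0], [25.0, -0.0, -30.0], [28.0, -0.0, -27.0]]
```

Emit:
play_rows(turn=[[0, 5.9, 0], [0, 5.9, 0], [0, 5.9, 0], [0, 5.9, 0], [0, 5.9, 0], [0, 5.9, 0], [0, 5.9, 0], [0, 5.9, 0], [0, 5.9, 0], [0, 5.9, 0], [0, 5.9, 0], [0, 5.9, 0], [0, 5.9, 0], [0, 5.9, 0], [0, 0, 0]], offset=[[-20, 0, -33], [-16, 0, -35], [-13, 0, -36], [-9, 0, -38], [-5, 0, -38], [-1, 0, -39], [3, 0, -39], [7, 0, -38], [11, 0, -37], [14, 0, -36], [18, 0, -34], [21, 0, -32], [25, 0, -30], [28, 0, -27], [0, 0, 0]], claw=[1, 1, 1, 1, 1, 1, 1, 1, 1, 1, 1, 1, 1, 1, 1], grip_force=30)

```text
time: 3.48
eef_pos: [0.5319, 0.064, 0.2398]
tcp_rot: [[0.959, 0.005, 0.284], [-0.284, 0.004, 0.959], [0.003, -1.0, 0.005]]
ft_force: [-0.9, -0.0, 0.2]
opening: 0.0852
```

```bash
python3 -c "
from h import *
plan([.53,.083,.20],-14,3)"
```

```text
at [0.5319 0.064  0.2398] ang -16.5 F [-0.93 -0.01  0.16] M [ 0.02 -0.02 -0.01] open 0.0852 t 3.48 j [-0.58  0.3   0.57  1.57 -0.17  1.31 -0.29]
"turn": [[-0.1, -0.8, 0.1], [-0.1, -0.8, 0.1], [-0.1, -0.8, 0.1]]
"offset": [[-2.5, 13.3, 5.8], [-2.4, 13.3, 5.9], [-2.3, 13.3, 6.0]]
```

Emit:
play_rows(turn=[[-0.1, -0.8, 0.1], [-0.1, -0.8, 0.1], [-0.1, -0.8, 0.1], [0, 0, 0], [0, 0, 0]], offset=[[-2.5, 13, 6], [-2.5, 13, 6], [-2.5, 13, 6], [0, 0, 0], [0, 0, 0]], claw=[1, 1, 1, 1, 1])

```text
time: 4.1
eef_pos: [0.5267, 0.0904, 0.1966]
tcp_rot: [[0.973, -0.006, 0.232], [-0.232, 0.003, 0.973], [-0.007, -1.0, 0.002]]
ft_force: [-0.5, 0.8, 0.7]
opening: 0.0856
```

```bash
python3 -c "
from h import *
plan([.53,.083,.16],-14,3)
for n in ['side','top']:
    p=cams.capture(n); print(proj(p,[.53,.083,.161]),proj(p,sense()['eef_pos']))
    c=proj(p,[.53,.083,.19]).astype(int)
    cv2.imwrite('pics/a_%s.png'%n,cv2.resize(p['frame'][c[1]-60:c[1]+60,c[0]-80:c[0]+80],None,fx=4,fy=4,interpolation=2)[:,:,::-1])
"
```

```text
at [0.5267 0.0904 0.1966] ang -13.4 F [-0.51  0.81  0.69] M [ 0.   -0.02  0.  ] open 0.0856 t 4.1 j [-0.61  0.34  0.53  1.63 -0.18  1.23 -0.27]
"turn": [[-0.0, 0.2, -0.1], [-0.0, 0.2, -0.1], [-0.0, 0.2, -0.1]]
"offset": [[1.7, 12.2, -2.2], [1.7, 12.2, -2.1], [1.7, 12.2, -2.1]]
[298.66171076 191.5506502 ] [295.4736241  178.10695677]
[317.48836654 210.83511641] [314.22384365 209.63316807]
```

View pics/a_side.png

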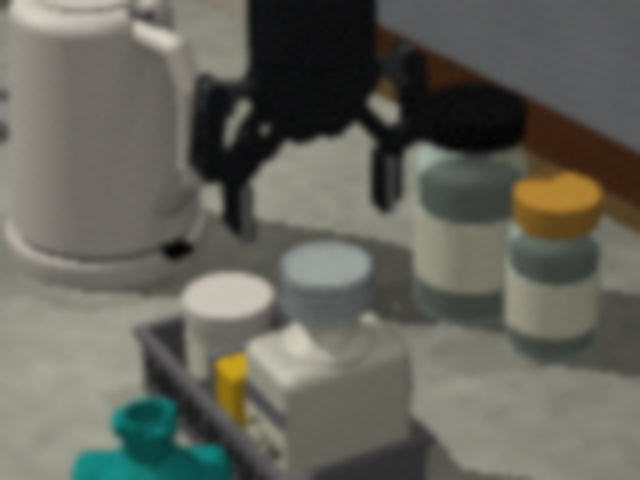

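View pics/a_top.png

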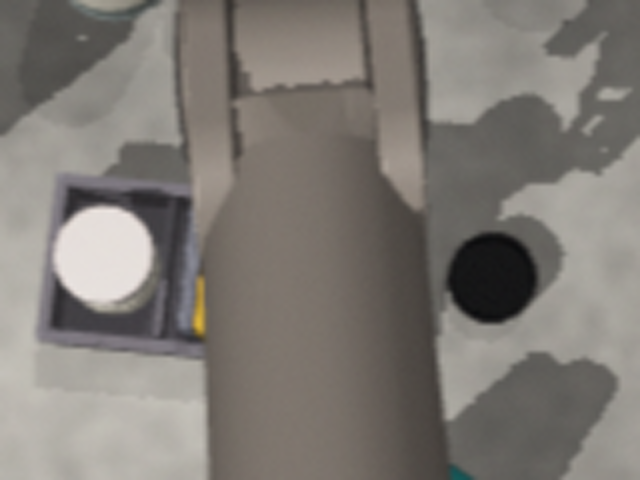

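Emit:
play_rows(turn=[[0, 0, 0], [0, 0, 0], [0, 0, 0]], offset=[[5, 6, -6.5], [0, 0, 0], [0, 0, 0]], claw=[1, 1, 1])

```text
time: 4.58
eef_pos: [0.5311, 0.081, 0.1912]
tcp_rot: [[0.972, -0.004, 0.234], [-0.234, 0.003, 0.972], [-0.005, -1.0, 0.002]]
ft_force: [0.9, -0.3, -0.0]
opening: 0.0855
```

```bash
python3 -c "
from h import *
plan([.53,.083,.155],-14,3)"
```

```text
at [0.5311 0.081  0.1912] ang -13.5 F [ 0.93 -0.28 -0.02] M [-0.03  0.03  0.  ] open 0.0855 t 4.58 j [-0.59  0.35  0.54  1.64 -0.19  1.21 -0.25]
"turn": [[-0.0, 0.2, -0.1], [-0.0, 0.2, -0.1], [-0.0, 0.2, -0.1]]
"offset": [[-0.5, 12.1, 0.5], [-0.5, 12.1, 0.5], [-0.5, 12.1, 0.5]]
```

Emit:
play_rows(turn=[[0, 0, 0], [0, 0, 0], [0, 0, 0], [0, 0, 0], [0, 0, 0]], offset=[[-0.5, 10, 0.5], [-0.5, 10, 0.5], [0, 10, 0.5], [0, 4, 0], [0, 0, 0]], claw=[1, 1, 1, 1, 1])

```text
time: 5.2
eef_pos: [0.5296, 0.0831, 0.154]
tcp_rot: [[0.972, -0.006, 0.234], [-0.234, 0.003, 0.972], [-0.006, -1.0, 0.002]]
ft_force: [-0.3, 0.6, 0.2]
opening: 0.0854
```

```bash
python3 -c "
from h import *
plan([.53,.083,.155],-14,1)
p=cams.capture('side')
c=proj(p,[.53,.083,.17]).astype(int)
cv2.imwrite('pics/b.png',cv2.resize(p['frame'][c[1]-40:c[1]+40,c[0]-50:c[0]+50],None,fx=7,fy=7,interpolation=2)[:,:,::-1])
"
```

```text
at [0.5296 0.0831 0.154 ] ang -13.5 F [-0.33  0.65  0.24] M [ 0.01  0.04 -0.04] open 0.0854 t 5.2 j [-0.59  0.38  0.53  1.69 -0.21  1.13 -0.23]
"turn": [[-0.1, 0.5, -0.4]]
"offset": [[0.4, -1.0, -0.1]]
```

View pics/b.png

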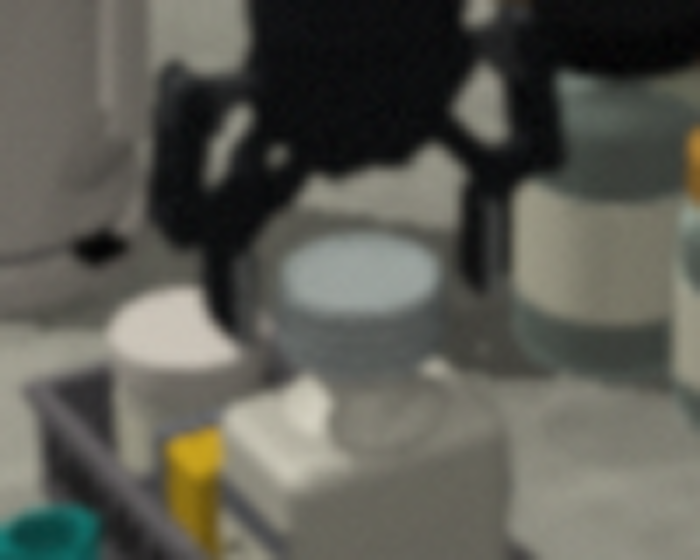

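Emit:
play_rows(turn=[[0, 0, 0], [0, 0, 0], [0, 0, 0], [0, 0, 0], [0, 0, 0], [0, 0, 0]], offset=[[0, 0, 0], [0, 0, 0], [0, 0, 0], [0, 0, 0], [0, 0, 0], [0, 0, 0]], claw=[0.5, 0.4, 0.2, 0.2, 0.2, 0.2], grip_force=25)

```text
time: 6.0
eef_pos: [0.5306, 0.0832, 0.1553]
tcp_rot: [[0.972, -0.003, 0.234], [-0.234, 0.004, 0.972], [-0.004, -1.0, 0.003]]
ft_force: [1.3, 0.5, 0.2]
opening: 0.058
```

```bash
python3 -c "
from h import *
plan([.53,.083,.155],-14,1)
p=cams.capture('side')
c=proj(p,[.53,.083,.17]).astype(int)
cv2.imwrite('pics/c.png',cv2.resize(p['frame'][c[1]-40:c[1]+40,c[0]-50:c[0]+50],None,fx=7,fy=7,interpolation=2)[:,:,::-1])
"
```

```text
at [0.5306 0.0832 0.1553] ang -13.5 F [1.27 0.45 0.18] M [0.01 0.02 0.01] open 0.058 t 6.0 j [-0.59  0.38  0.53  1.69 -0.21  1.13 -0.23]
"turn": [[-0.2, 0.5, -0.2]]
"offset": [[-0.5, 0.3, -0.3]]
```

View pics/c.png

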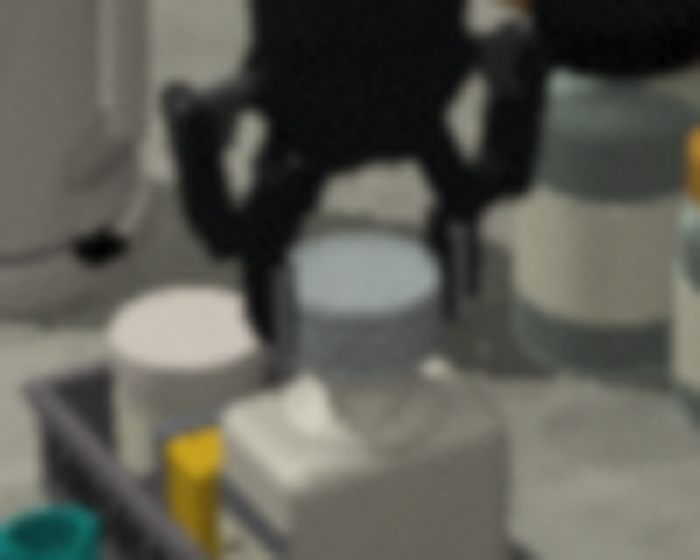

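Emit:
play_rows(turn=[[0, 0, 0], [0, 0, 0], [0, 0, 0], [0, 0, 0], [0, 0, 0], [0, 0, 0], [0, 0, 0], [0, 0, 0]], offset=[[0, -6, 0], [0, -8, 0], [0, -12, 0], [0, -12, 0], [0, -12, 0], [0, -12, 0], [0, -6, 0], [0, 0, 0]], claw=[0.2, 0.2, 0.2, 0.2, 0.2, 0.2, 0.2, 0.2])

```text
time: 7.05
eef_pos: [0.5317, 0.0829, 0.2297]
tcp_rot: [[0.972, -0.0, 0.234], [-0.234, 0.004, 0.972], [-0.001, -1.0, 0.004]]
ft_force: [0.0, 0.4, -0.9]
opening: 0.0579
```

```bash
python3 -c "
from h import *
plan([.481,-.25,.22],-14,11)
p=cams.capture('side')
c=proj(p,[.53,.083,.17]).astype(int)
cv2.imwrite('pics/d.png',cv2.resize(p['frame'][c[1]-50:c[1]+50,c[0]-50:c[0]+50],None,fx=6,fy=6,interpolation=2)[:,:,::-1])
"
```

```text
at [0.5317 0.0829 0.2297] ang -13.5 F [ 0.04  0.36 -0.86] M [-0.02 -0.03  0.03] open 0.0579 t 7.05 j [-0.6   0.32  0.54  1.58 -0.17  1.3  -0.27]
"turn": [[-0.0, 0.0, -0.0], [-0.0, 0.0, -0.0], [-0.0, 0.0, -0.0], [-0.0, 0.0, -0.0], [-0.0, 0.0, -0.0], [-0.0, 0.0, -0.0], [-0.0, 0.0, -0.0], [-0.0, 0.0, -0.0], [-0.0, 0.0, -0.0], [-0.0, 0.0, -0.0], [-0.0, 0.0, -0.0]]
"offset": [[3.0, 1.0, -31.0], [3.0, 1.0, -31.0], [3.0, 1.0, -31.0], [3.0, 1.0, -31.0], [3.0, 1.0, -30.0], [3.0, 1.0, -30.0], [3.0, 1.0, -30.0], [3.0, 1.0, -30.0], [3.0, 1.0, -30.0], [3.0, 1.0, -30.0], [3.0, 1.0, -30.0]]
```

View pics/d.png

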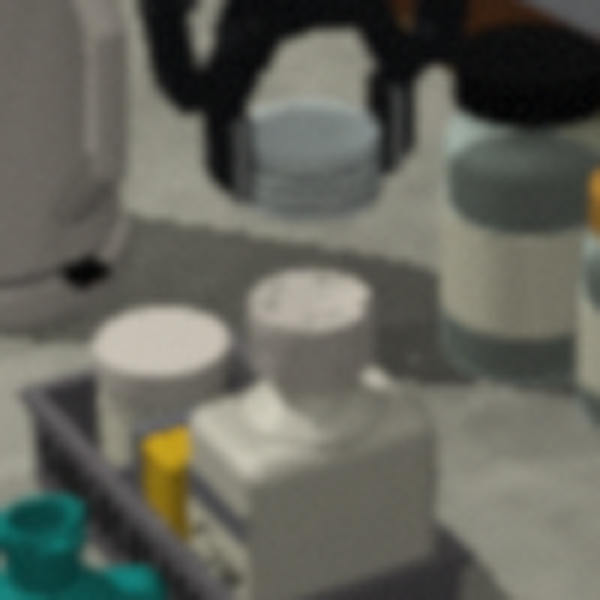

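Emit:
play_rows(turn=[[0, 0, 0], [0, 0, 0], [0, 0, 0], [0, 0, 0], [0, 0, 0], [0, 0, 0], [0, 0, 0], [0, 0, 0], [0, 0, 0], [0, 0, 0], [0, 0, 0], [0, 0, 0], [0, 0, 0], [0, 0, 0]], offset=[[2, 0, -16], [3, 0, -31], [3, 0, -31], [3, 0, -31], [3, 0, -31], [3, 0, -31], [3, 1, -30], [3, 1, -30], [3, 1, -30], [2, 1, -30], [2, 1, -20], [0, 0, -8], [0, 0, 0], [0, 0, 0]], claw=[0.2, 0.2, 0.2, 0.2, 0.2, 0.2, 0.2, 0.2, 0.2, 0.2, 0.2, 0.2, 0.2, 0.2])

```text
time: 8.85
eef_pos: [0.4709, -0.2573, 0.2174]
tcp_rot: [[0.969, -0.018, 0.248], [-0.248, 0.0, 0.969], [-0.017, -1.0, -0.004]]
ft_force: [-0.4, 0.2, 0.2]
opening: 0.058
```

```bash
python3 -c "
from h import *
plan([.478,-.25,.05],-14,11)
p=cams.capture('side')
save(p,'e')
print(proj(p,[.481,-.25,.003]))
"
```

```text
at [ 0.4709 -0.2573  0.2174] ang -14.3 F [-0.41  0.23  0.17] M [0.03 0.   0.04] open 0.058 t 8.85 j [-0.06  0.36  0.7   1.59 -0.23  1.3   0.42]
"turn": [[0.0, -0.0, -0.1], [0.0, -0.0, -0.1], [0.0, -0.0, -0.1], [0.0, -0.0, -0.1], [0.0, -0.0, -0.1], [0.0, -0.0, -0.1], [0.0, -0.0, -0.1], [0.0, -0.0, -0.1], [0.0, -0.0, -0.1], [0.0, -0.0, -0.1], [0.0, -0.0, -0.1]]
"offset": [[1.0, 15.0, 1.0], [1.0, 15.0, 1.0], [1.0, 15.0, 1.0], [1.0, 15.0, 1.0], [1.0, 15.0, 1.0], [1.0, 15.0, 1.0], [1.0, 15.0, 1.0], [1.0, 15.0, 1.0], [1.0, 15.0, 1.0], [1.0, 15.0, 1.0], [0.0, 15.0, 1.0]]
[374.91892085 324.05360828]
```

View pics/e.png

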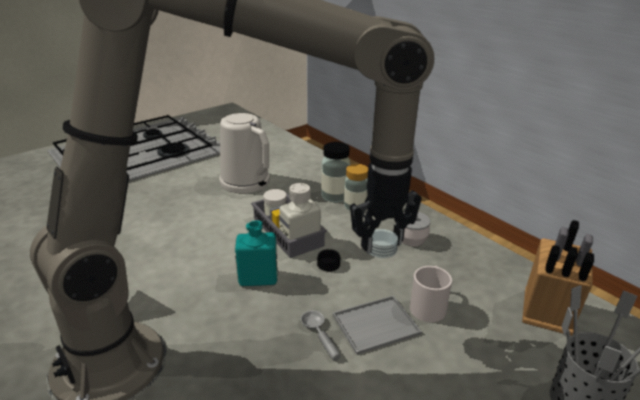

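Emit:
play_rows(turn=[[0, 0, -0.2], [0, 0, -0.2], [0, 0, -0.2], [0, 0, -0.2], [0, 0, -0.2], [0, 0, 0], [0, 0, 0], [0, 0, 0], [0, 0, 0], [0, 0, 0]], offset=[[1, 10, 1], [1, 22, 1], [1, 25, 1], [1, 25, 1], [1, 25, 1], [1, 25, 1], [0, 22, 1], [0, 12, 0], [0, 0, 0], [0, 0, 0]], claw=[0.2, 0.2, 0.2, 0.2, 0.2, 0.2, 0.2, 0.2, 0.2, 0.2])

```text
time: 10.15
eef_pos: [0.4809, -0.2426, 0.0426]
tcp_rot: [[0.972, 0.0, 0.233], [-0.233, 0.0, 0.972], [0.0, -1.0, 0.0]]
ft_force: [-0.0, 0.1, 0.6]
opening: 0.0582
```

```bash
python3 -c "
from h import *
plan([.478,-.25,.011],-14,1)
p=cams.capture('side')
c=proj(p,[.48,-.25,.03]).astype(int)
cv2.imwrite('pics/f.png',cv2.resize(p['frame'][c[1]-50:c[1]+50,c[0]-60:c[0]+60],None,fx=6,fy=6,interpolation=2)[:,:,::-1])
"
```

```text
at [ 0.4809 -0.2426  0.0426] ang -13.5 F [-0.03  0.12  0.55] M [-0.05 -0.02 -0.02] open 0.0582 t 10.15 j [-0.01  0.54  0.6   1.81 -0.38  0.91  0.53]
"turn": [[-0.0, 0.5, 0.0]]
"offset": [[-1.1, 31.6, -7.9]]
```

View pics/f.png

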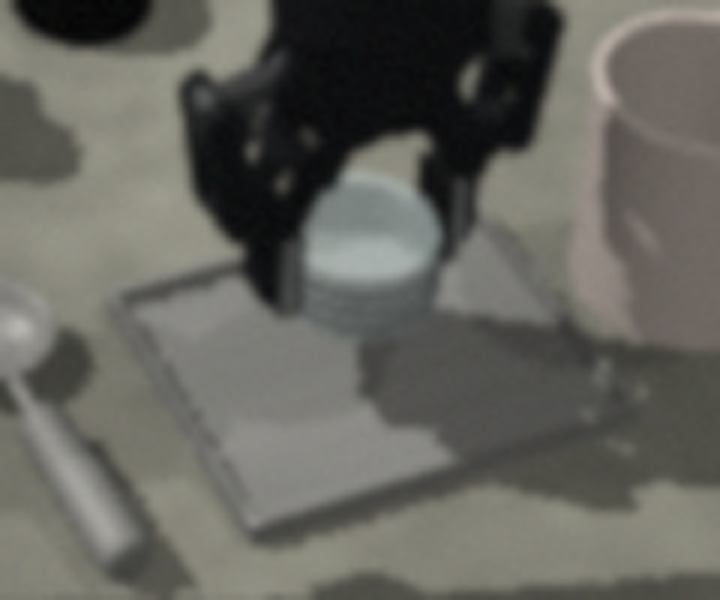

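Emit:
play_rows(turn=[[0, 0, 0], [0, 0, 0], [0, 0, 0], [0, 0, 0], [0, 0, 0], [0, 0, 0]], offset=[[-1, 6, -6], [0, 8, 0], [0, 5, 0], [0, 3, 0], [0, 0, 0], [0, 0, 0]], claw=[0.2, 0.2, 0.2, 0.2, 0.2, 0.2])

```text
time: 10.95
eef_pos: [0.4793, -0.2495, 0.0206]
tcp_rot: [[0.972, 0.003, 0.234], [-0.234, -0.001, 0.972], [0.004, -1.0, -0.0]]
ft_force: [0.3, 0.5, 0.3]
opening: 0.0582
```

```bash
python3 -c "
from h import *
plan([.478,-.25,.011],-14,1)
"
```

```text
at [ 0.4793 -0.2495  0.0206] ang -13.5 F [0.27 0.5  0.34] M [-0.06 -0.01  0.04] open 0.0582 t 10.95 j [ 0.02  0.57  0.59  1.82 -0.41  0.86  0.56]
"turn": [[0.0, 0.5, 0.2]]
"offset": [[-1.2, 9.6, -0.8]]
```

Emit:
play_rows(turn=[[0, 0, 0], [0, 0, 0], [0, 0, 0], [0, 0, 0], [0, 0, 0]], offset=[[0, 3, 0], [0, 2.5, 0], [0, 2, 0], [0, 0.5, 0], [0, 0, 0]], claw=[0.2, 0.2, 0.2, 0.2, 0.2])

```text
time: 11.58
eef_pos: [0.4797, -0.2495, 0.0123]
tcp_rot: [[0.972, 0.004, 0.234], [-0.234, -0.001, 0.972], [0.004, -1.0, -0.0]]
ft_force: [-0.1, 0.8, -0.3]
opening: 0.0581
```

Emit:
play_rows(turn=[[0, 0, 0], [0, 0, 0]], offset=[[0, 1, 0], [0, 0, 0]], claw=[0.2, 0.2])

```text
time: 11.82
eef_pos: [0.4798, -0.2495, 0.0113]
tcp_rot: [[0.972, 0.004, 0.234], [-0.234, -0.001, 0.972], [0.004, -1.0, -0.0]]
ft_force: [0.2, 0.5, -0.5]
opening: 0.0581
```

```bash
python3 -c "
from h import *
plan([.478,-.25,.011],-14,1)
p=cams.capture('side')
c=proj(p,[.48,-.25,.03]).astype(int)
cv2.imwrite('pics/g.png',cv2.resize(p['frame'][c[1]-50:c[1]+50,c[0]-60:c[0]+60],None,fx=6,fy=6,interpolation=2)[:,:,::-1])
"
```

```text
at [ 0.4798 -0.2495  0.0113] ang -13.5 F [ 0.23  0.5  -0.53] M [ 0.01 -0.04 -0.  ] open 0.0581 t 11.82 j [ 0.02  0.59  0.58  1.83 -0.42  0.85  0.57]
"turn": [[0.0, 0.5, 0.3]]
"offset": [[-1.7, 0.3, -0.9]]
```

View pics/g.png

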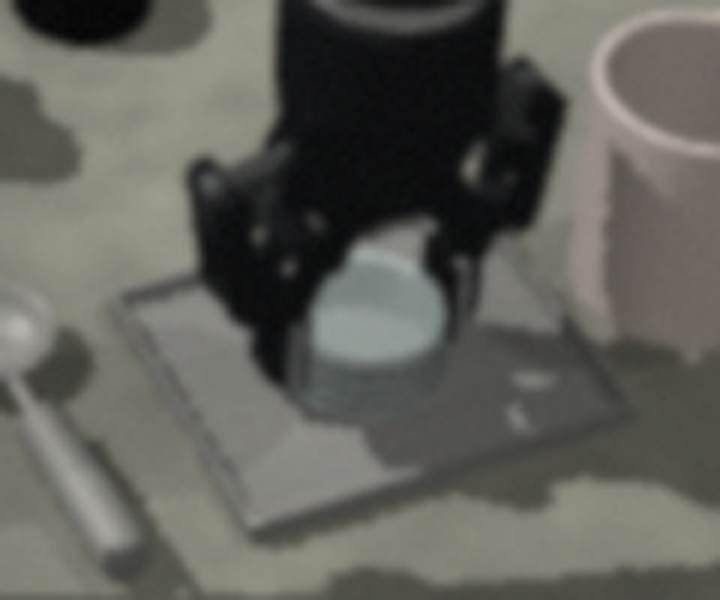

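Emit:
play_rows(turn=[[0, 0, 0], [0, 0, 0]], offset=[[0, 1, 0], [0, 0.5, 0]], claw=[0.2, 0.2])

```text
time: 12.12
eef_pos: [0.4799, -0.2496, 0.0112]
tcp_rot: [[0.972, 0.005, 0.234], [-0.234, -0.001, 0.972], [0.005, -1.0, 0.0]]
ft_force: [-1.6, 1.5, 2.7]
opening: 0.0583
```

Emit:
play_rows(turn=[[0, 0, 0], [0, 0, 0], [0, 0, 0], [0, 0, 0], [0, 0, 0], [0, 0, 0], [0, 0, 0]], offset=[[0, 0, 0], [0, 0, 0], [0, 0, 0], [0, 0, 0], [0, -5, 0], [0, -12, 0], [0, -15, 0]], claw=[0.45, 0.55, 0.65, 0.65, 0.65, 0.65, 0.65])

```text
time: 13.0
eef_pos: [0.479, -0.2492, 0.0436]
tcp_rot: [[0.972, 0.002, 0.234], [-0.234, -0.0, 0.972], [0.002, -1.0, 0.0]]
ft_force: [0.1, -0.3, -0.8]
opening: 0.0703
```

```bash
python3 -c "
from h import *
plan([.478,-.25,.011],-14,1)
p=cams.capture('side')
c=proj(p,[.48,-.25,.03]).astype(int)
cv2.imwrite('pics/i.png',cv2.resize(p['frame'][c[1]-50:c[1]+50,c[0]-60:c[0]+60],None,fx=6,fy=6,interpolation=2)[:,:,::-1])
"
```

```text
at [ 0.479  -0.2492  0.0436] ang -13.5 F [ 0.1  -0.3  -0.77] M [-0.   -0.   -0.01] open 0.0703 t 13.0 j [ 0.    0.54  0.61  1.81 -0.38  0.91  0.54]
"turn": [[-0.0, 0.5, 0.1]]
"offset": [[-0.9, 32.6, -1.0]]
```

View pics/i.png

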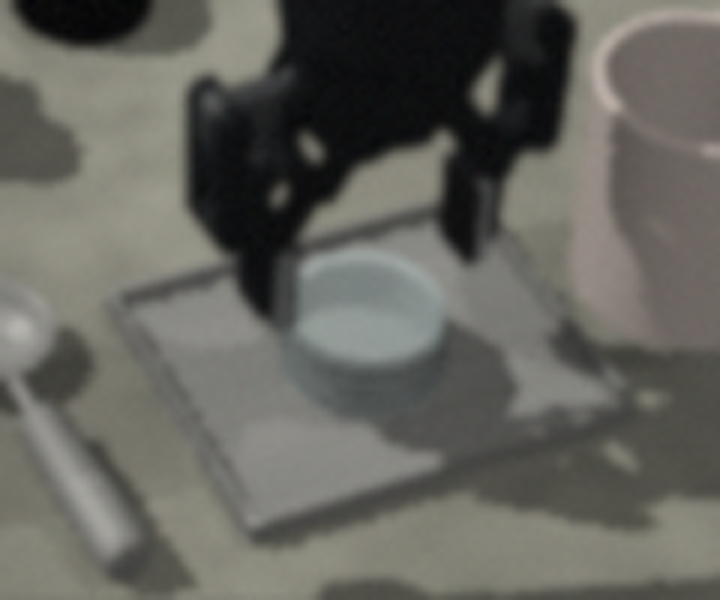

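Emit:
play_rows(turn=[[0, 0, 0], [0, 0, 0], [0, 0, 0], [0, 0, 0], [0, 0, 0], [0, 0, 0], [0, 0, 0], [0, 0, 0]], offset=[[0, -20, 0], [0, -25, 0], [0, -30, 0], [0, -30, 0], [0, -30, 0], [0, -25, 0], [0, -15, 0], [0, 0, 0]], claw=[1, 1, 1, 1, 1, 1, 1, 1])

```text
time: 14.05
eef_pos: [0.4797, -0.251, 0.2325]
tcp_rot: [[0.972, 0.015, 0.235], [-0.235, -0.004, 0.972], [0.016, -1.0, -0.001]]
ft_force: [0.7, -0.3, -0.3]
opening: 0.0853
```

```bash
python3 -c "
from h import *
plan([.53,.083,.23],-14,11)
from scipy.optimize import least_squares
for n in ['side','top']:
    p=cams.capture(n); save(p,'j_'+n)
    for t in ['cap_center','bottle','cup_center']:
        print(t,[(np.round(W(p,r['centre']),3).tolist(),round(r['confidence'],2)) for r in spotter.place_of(p,t)][:3])
    r=spotter.outline_of(p,'cap_center')
    if r:
        ys,xs=np.nonzero(r[0]['mask']);print(r[0]['confidence'],len(xs),xs.mean(),ys.mean())
        def f(q,full=0):
            a=np.linspace(0,6.283,60); pts=[proj(p,[q[0]+.025*np.cos(x),q[1]+.025*np.sin(x),z]) for z in (.142,.172) for x in a]
            h=cv2.convexHull(np.float32(pts)); m=cv2.moments(h); return [m['m10']/m['m00']-xs.mean(),m['m01']/m['m00']-ys.mean()]
        print('fit',least_squares(f,[.53,.083],diff_step=1e-3).x)
"
```

```text
at [ 0.4797 -0.251   0.2325] ang -13.6 F [ 0.65 -0.33 -0.26] M [-0.02  0.07 -0.03] open 0.0853 t 14.05 j [-0.08  0.33  0.7   1.58 -0.22  1.29  0.42]
"turn": [[0.0, 0.0, 0.1], [0.0, 0.0, 0.1], [0.0, 0.0, 0.1], [0.0, 0.0, 0.1], [0.0, 0.0, 0.1], [0.0, 0.0, 0.1], [0.0, 0.0, 0.1], [0.0, 0.0, 0.1], [0.0, 0.0, 0.1], [0.0, 0.0, 0.1], [0.0, 0.0, 0.1]]
"offset": [[-3.0, 0.0, 31.0], [-3.0, 0.0, 31.0], [-3.0, 0.0, 31.0], [-3.0, 0.0, 31.0], [-3.0, 0.0, 31.0], [-3.0, 0.0, 31.0], [-3.0, 0.0, 31.0], [-3.0, 0.0, 31.0], [-3.0, 0.0, 31.0], [-3.0, 0.0, 31.0], [-3.0, 0.0, 31.0]]
cap_center [([0.535, 0.084, 0.156], 0.8)]
bottle [([0.532, 0.086, 0.006], 0.63), ([0.775, 0.138, 0.001], 0.6), ([0.372, 0.031, -0.002], 0.56)]
cup_center [([0.478, -0.252, 0.015], 0.84), ([0.536, -0.028, 0.018], 0.68)]
0.63 1289 298.6144297905353 218.3397982932506
fit [ 0.46079568 -0.00924973]
cap_center [([0.525, 0.08, 0.158], 0.61)]
bottle [([0.529, 0.081, 0.003], 0.92)]
cup_center [([0.482, -0.249, 0.015], 0.86), ([0.534, -0.029, 0.016], 0.76)]
0.71 408 318.3799019607843 211.0514705882353
fit [0.52975536 0.0809216 ]
```

View pics/j_top.png

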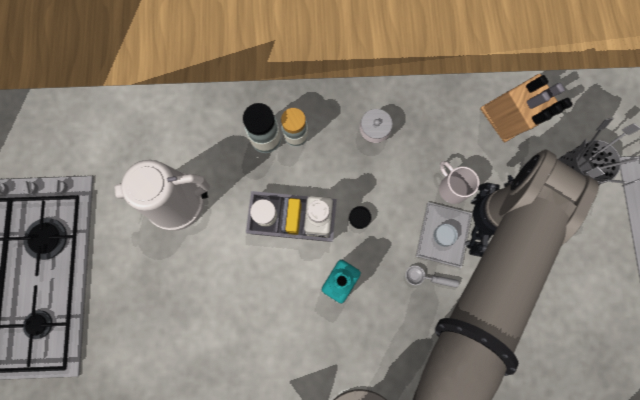

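Emit:
play_rows(turn=[[0, 0, 0.1], [0, 0, 0.1], [0, 0, 0.1], [0, 0, 0.1], [0, 0, 0.1], [0, 0, 0.1], [0, 0, 0.1], [0, 0, 0.1], [0, 0, 0.1], [0, 0, 0.1], [0, 0, 0], [0, 0, 0], [0, 0, 0], [0, 0, 0]], offset=[[-2, 0, 16], [-3, 0, 31], [-3, 0, 31], [-3, 0, 31], [-3, 0, 31], [-3, 0, 31], [-3, 0, 31], [-3, 0, 31], [-3, 0, 31], [-3, 0, 31], [-2, 0, 20], [0, 0, 10], [0, 0, 0], [0, 0, 0]], claw=[1, 1, 1, 1, 1, 1, 1, 1, 1, 1, 1, 1, 1, 1])

```text
time: 16.3
eef_pos: [0.5226, 0.0989, 0.2306]
tcp_rot: [[0.975, -0.009, 0.222], [-0.222, 0.008, 0.975], [-0.011, -1.0, 0.006]]
ft_force: [-0.7, 0.2, 0.0]
opening: 0.0854
```

```bash
python3 -c "
from h import *
plan([.53,.082,.19],-14,3)"
```

```text
at [0.5226 0.0989 0.2306] ang -12.8 F [-0.72  0.15  0.05] M [-0.01 -0.03 -0.02] open 0.0854 t 16.3 j [-0.62  0.31  0.53  1.58 -0.17  1.3  -0.29]
"turn": [[-0.1, 0.4, -0.2], [-0.1, 0.4, -0.2], [-0.1, 0.4, -0.2]]
"offset": [[3.8, 13.5, -5.0], [3.8, 13.5, -5.0], [3.8, 13.5, -4.9]]
```

Emit:
play_rows(turn=[[-0.1, 0.4, -0.2], [-0.1, 0.4, -0.2], [-0.1, 0.4, -0.2], [0, 0, 0], [0, 0, 0]], offset=[[4, 12, -5], [4, 12, -5], [3, 10, -4], [0, 0, 0], [0, 0, 0]], claw=[1, 1, 1, 1, 1])

```text
time: 16.92
eef_pos: [0.5297, 0.0778, 0.1933]
tcp_rot: [[0.968, -0.001, 0.251], [-0.251, -0.002, 0.968], [-0.001, -1.0, -0.002]]
ft_force: [-0.1, -0.3, -0.2]
opening: 0.0856
```

```bash
python3 -c "
from h import *
plan([.53,.082,.15],-14,4)"
```

```text
at [0.5297 0.0778 0.1933] ang -14.5 F [-0.14 -0.29 -0.16] M [-0.03 -0.02 -0.01] open 0.0856 t 16.93 j [-0.59  0.34  0.54  1.64 -0.18  1.21 -0.27]
"turn": [[0.0, -0.1, -0.0], [0.0, -0.1, -0.0], [0.0, -0.1, -0.0], [0.0, -0.1, -0.0]]
"offset": [[-0.0, 11.0, 1.0], [-0.0, 11.0, 1.0], [-0.0, 11.0, 1.0], [-0.0, 11.0, 1.0]]
```

Emit:
play_rows(turn=[[0, 0, 0], [0, 0, 0], [0, 0, 0], [0, 0, 0], [0, 0, 0], [0, 0, 0], [0, 0, 0]], offset=[[0, 10, 2], [0, 12, 1], [0, 10, 1], [0, 8, 0], [0, 4, 0], [0, 0, 0], [0, 0, 0]], claw=[1, 1, 1, 1, 1, 1, 1])

```text
time: 17.8
eef_pos: [0.5309, 0.0829, 0.1463]
tcp_rot: [[0.969, -0.001, 0.249], [-0.249, -0.001, 0.969], [-0.0, -1.0, -0.001]]
ft_force: [0.3, 0.4, -0.4]
opening: 0.0854
```

```bash
python3 -c "
from h import *
plan([.53,.082,.147],-14,1)
p=cams.capture('side')
c=proj(p,[.53,.083,.17]).astype(int)
cv2.imwrite('pics/k.png',cv2.resize(p['frame'][c[1]-40:c[1]+40,c[0]-50:c[0]+50],None,fx=7,fy=7,interpolation=2)[:,:,::-1])
"
```

```text
at [0.5309 0.0829 0.1463] ang -14.4 F [ 0.28  0.38 -0.38] M [ 0.04 -0.05  0.02] open 0.0854 t 17.8 j [-0.59  0.39  0.53  1.7  -0.21  1.11 -0.25]
"turn": [[0.1, -0.4, -0.0]]
"offset": [[-0.6, -0.7, -1.1]]
```

View pics/k.png

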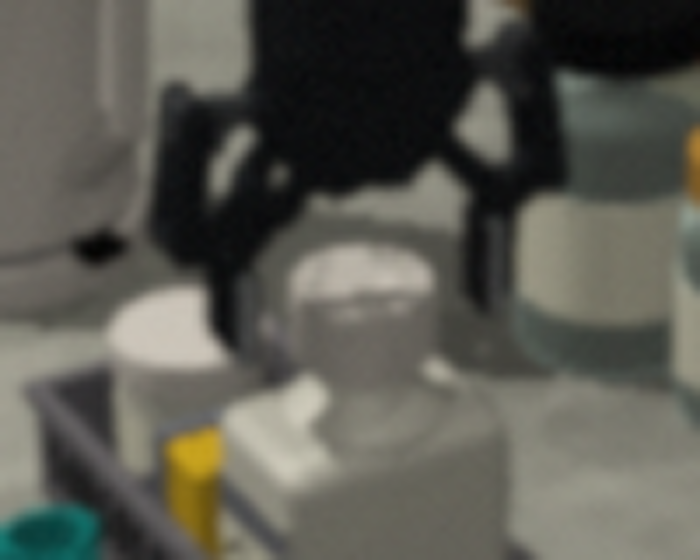

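Well centred over the cap. Grip it firmly.

Emit:
play_rows(turn=[[0, 0, 0], [0, 0, 0], [0, 0, 0], [0, 0, 0], [0, 0, 0], [0, 0, 0]], offset=[[-0.5, 0, -0.5], [0, 0, 0], [0, 0, 0], [0, 0, 0], [0, 0, 0], [0, 0, 0]], claw=[0.4, 0.2, 0, 0, 0, 0], grip_force=60)

```text
time: 18.6
eef_pos: [0.5308, 0.0825, 0.1474]
tcp_rot: [[0.968, 0.001, 0.249], [-0.249, -0.001, 0.968], [0.001, -1.0, -0.0]]
ft_force: [-0.3, -0.4, 1.5]
opening: 0.0488
```

Emit:
play_rows(turn=[[0, 0, 0], [0, 0, 0], [0, 0, 0]], offset=[[0, 3, 0], [0, 3, 0], [0, 3, 0]], claw=[0, 0, 0])

```text
time: 18.98
eef_pos: [0.5309, 0.0825, 0.1412]
tcp_rot: [[0.969, 0.001, 0.249], [-0.249, 0.001, 0.969], [0.001, -1.0, 0.001]]
ft_force: [-5.2, 0.1, 15.1]
opening: 0.0489
```

Emit:
play_rows(turn=[[0, -5, 0], [0, -7, 0], [0, -7, 0]], offset=[[0, 3, 0], [0, 3, 0], [0, 3, 0]], claw=[0, 0, 0])

```text
time: 19.35
eef_pos: [0.5334, 0.0828, 0.1412]
tcp_rot: [[0.996, 0.008, -0.089], [0.089, 0.006, 0.996], [0.009, -1.0, 0.005]]
ft_force: [-5.8, -0.8, 15.8]
opening: 0.049
```

```bash
python3 -c "
from h import *
plan([.53,.082,.141],49,1)"
```

```text
at [0.5334 0.0828 0.1412] ang 5.1 F [-5.83 -0.76 15.82] M [-0.08  1.23 -0.05] open 0.049 t 19.35 j [-0.53  0.38  0.45  1.71 -0.19  1.09  0.07]
"turn": [[-0.1, -43.9, 0.6]]
"offset": [[-3.5, 0.2, -0.5]]
```

Emit:
play_rows(turn=[[0, -7, 0.3], [0, -7, 0.3], [0, -7, 0]], offset=[[-1.5, 3, 0], [-1, 3, 0], [-0.5, 3, 0]], claw=[0, 0, 0])

```text
time: 19.73
eef_pos: [0.5338, 0.0836, 0.1413]
tcp_rot: [[0.893, 0.007, -0.45], [0.45, 0.01, 0.893], [0.011, -1.0, 0.006]]
ft_force: [-7.2, -0.5, 17.1]
opening: 0.0489
```

```bash
python3 -c "
from h import *
plan([.531,.0825,.141],49,1)"
```

```text
at [0.5338 0.0836 0.1413] ang 26.8 F [-7.15 -0.51 17.06] M [-0.1   1.44 -0.14] open 0.0489 t 19.73 j [-0.47  0.37  0.37  1.71 -0.16  1.08  0.42]
"turn": [[-0.2, -22.2, 0.7]]
"offset": [[-3.0, 0.2, 0.3]]
```

Emit:
play_rows(turn=[[0, -7, 0.4], [0, -7, 0.4], [0, -6, 0]], offset=[[-2.2, 3, 1], [-1.8, 3, 1], [-1, 3, 0.8]], claw=[0, 0, 0])

```text
time: 20.1
eef_pos: [0.5337, 0.0842, 0.1413]
tcp_rot: [[0.677, 0.01, -0.736], [0.736, 0.007, 0.677], [0.012, -1.0, -0.003]]
ft_force: [-4.7, 0.8, 15.6]
opening: 0.049
```

```bash
python3 -c "
from h import *
plan([.531,.0825,.141],49,1)
p=cams.capture('side')
c=proj(p,[.53,.083,.17]).astype(int)
cv2.imwrite('pics/l.png',cv2.resize(p['frame'][c[1]-40:c[1]+40,c[0]-50:c[0]+50],None,fx=7,fy=7,interpolation=2)[:,:,::-1])
"
```

```text
at [0.5337 0.0842 0.1413] ang 47.4 F [-4.67  0.79 15.6 ] M [-0.04  1.09 -0.13] open 0.049 t 20.1 j [-0.42  0.37  0.3   1.71 -0.13  1.08  0.75]
"turn": [[0.2, -1.6, 0.7]]
"offset": [[-3.1, 0.2, 0.8]]
```

View pics/l.png

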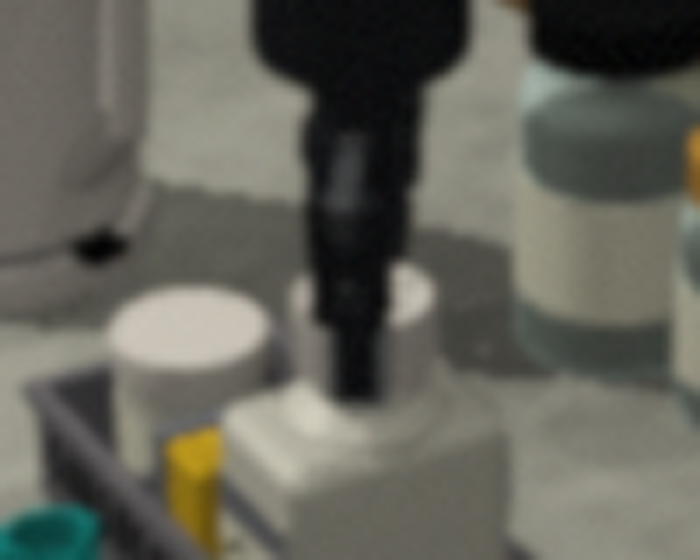

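Emit:
play_rows(turn=[[0, -1, 0.3], [0, 0, 0], [0, 0, 0], [0, 0, 0]], offset=[[0, 1, 0], [0, -2, 0], [0, -3, 0], [0, -3, 0]], claw=[0, 0, 0, 0])

```text
time: 20.65
eef_pos: [0.5333, 0.084, 0.1508]
tcp_rot: [[0.662, 0.007, -0.749], [0.749, 0.004, 0.662], [0.008, -1.0, -0.002]]
ft_force: [-1.2, -0.6, -0.7]
opening: 0.0491
```

Emit:
play_rows(turn=[[0, 0, 0], [0, 0, 0]], offset=[[0, -3, 0], [0, -3, 0]], claw=[0, 0])

```text
time: 20.9
eef_pos: [0.5329, 0.084, 0.1561]
tcp_rot: [[0.662, 0.006, -0.75], [0.75, 0.004, 0.662], [0.007, -1.0, -0.002]]
ft_force: [-0.4, 0.4, -0.6]
opening: 0.049
```

Emit:
play_rows(turn=[[0, 0, 0], [0, 0, 0], [0, 0, 0], [0, 0, 0], [0, 0, 0], [0, 0, 0], [0, 0, 0], [0, 0, 0], [0, 0, 0]], offset=[[0, -4, 0], [0, -5, 0], [0, -6, 0], [0, -6, 0], [0, -6, 0], [0, -5, 0], [0, -3, 0], [0, 0, 0], [0, 0, 0]], claw=[0, 0, 0, 0, 0, 0, 0, 0, 0])

```text
time: 22.02
eef_pos: [0.533, 0.0839, 0.1938]
tcp_rot: [[0.662, 0.007, -0.75], [0.75, 0.004, 0.662], [0.007, -1.0, -0.003]]
ft_force: [0.1, -0.4, -0.6]
opening: 0.0489
```

```bash
python3 -c "
from h import *
plan([.5305,.0825,.191],49,1)
p=cams.capture('side')
c=proj(p,[.53,.083,.17]).astype(int)
for t in ['cap_center','bottle_mouth','bottle']: print(t,[(np.round(W(p,r['centre']),3).tolist(),round(r['confidence'],2)) for r in spotter.place_of(p,t)][:3])
cv2.imwrite('pics/m.png',cv2.resize(p['frame'][c[1]-40:c[1]+40,c[0]-50:c[0]+50],None,fx=7,fy=7,interpolation=2)[:,:,::-1])
"
```

```text
at [0.533  0.0839 0.1938] ang 48.6 F [ 0.06 -0.42 -0.6 ] M [ 0.   -0.03  0.04] open 0.0489 t 22.02 j [-0.42  0.32  0.31  1.63 -0.11  1.2   0.75]
"turn": [[0.1, -0.4, 0.4]]
"offset": [[-2.7, 2.8, 1.0]]
cap_center [([0.535, 0.083, 0.203], 0.71)]
bottle_mouth [([0.366, 0.034, 0.159], 0.93), ([0.534, 0.084, 0.157], 0.57)]
bottle [([0.533, 0.089, 0.006], 0.89), ([0.37, 0.033, -0.001], 0.84)]
```

View pics/m.png

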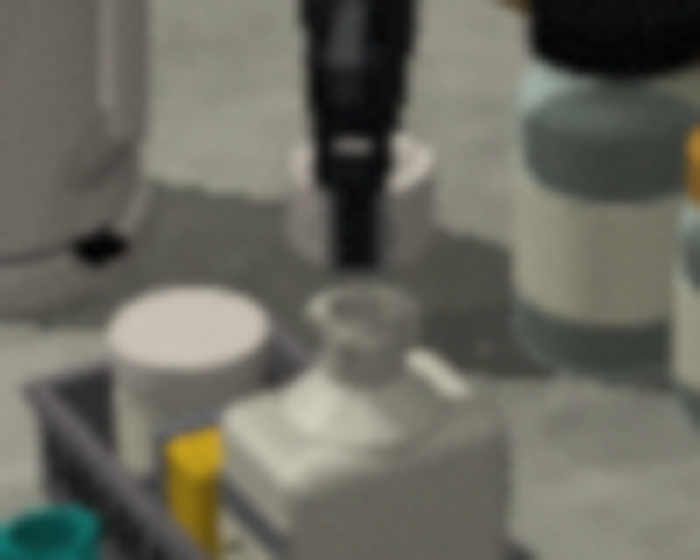

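```bash
python3 -c "
from h import *
p=cams.capture('side'); save(p,'n')
print([np.round(W(p,r['centre']),3) for r in spotter.place_of(p,'cup_center')], np.abs(sense()['joint_velocities']).max())
"
```

```text
[array([ 0.481, -0.251,  0.016]), array([ 0.534, -0.027,  0.013])] 0.0021913230778988694
```

View pics/n.png

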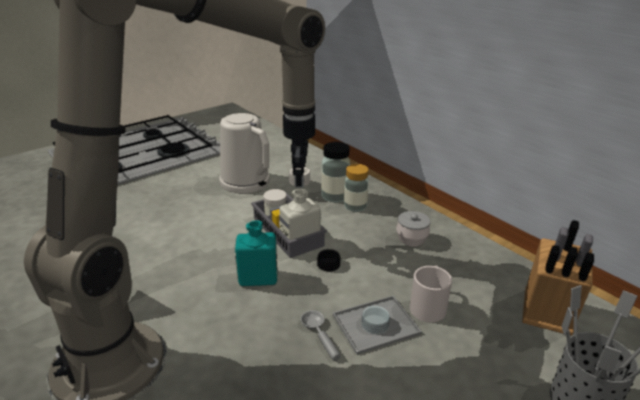

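The cup is in the tray at (375,320). The cap is held above the open neck at (300,178), and everything else is where it was.

```bash
python3 -c "
from h import *
print(workorder.sign_off())"
```

```text
the job is handed in; nothing more can be done
None
```

The job is done and handed in at about 22 s of the 54 s allowed.

- **Cup:** I lifted it off and set it mouth down in the middle of the spill tray. First contact was about 3 N. The last check put its centre at (0.481, -0.251, 0.016) m.
- **Cap:** I pressed it down about 6 mm with 15–17 N, then turned it about 62° anticlockwise while pressed. It lifted off with almost no force.
- **Final hold:** The cap is in the gripper, level to about 0.5° and at rest. It was measured at z = 0.203 m, about 43 mm above the neck by height. The bottle is still standing in its well, and the last side picture shows everything else where it was.

**Checks that disagreed:**
- **Sideways push:** While turning, the tool drifted about 3 mm sideways and pushed on the bottle with up to 7 N. Both networks and the picture still show the cap over the neck.
- **Bad outline:** One side-camera outline of the cap covered the whole bottle, so I ignored it.

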